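# Slide the flat wooden cover off the stool's edge and cover the mug

## Task

Keep the roof dust out of the mug: slide the flat wooden cover across the stool top, without lifting it, until about half or more of its handle sticks out over the stool's left edge (the one on the mug's side), then take it by the handle, lift it, and lay it gently flat on top of the mug so that the mouth is completely covered. Let go and leave it resting there, with the mug standing where it is and the lantern, battery organiser and tumbler left alone.

Things in the scene. Friction and masses are not known exactly. Their poses are not given: they have to be found in the camera images.
- stool: low blue plastic stool, fixed: flat top 320 (own x) by 300 (own y) mm, 150 mm high. Origin: centre of its underside at platform level; top face at own z = +150 mm. Its left edge, on the mug's side, is the straight edge at own y = +150 mm; the space beyond and below it is empty. Friction varies somewhat
- cover: loose flat light-wood cover, 5 mm thick, about 45 g: disc 110 mm across plus a straight handle along own +y, 30 mm wide, from y = 55 to its end at y = 115 mm. Origin: disc centre, underside. Balance point y = 14 mm. Starts flat on the stool, handle roughly towards the left edge, 15 to 70 mm short of it. Pressed with closed fingertips at 5 to 12 N it drags along; lighter, it may slip
- cover_tip (a point): the middle of the far end of the cover's handle (cover own y = +115 mm, mid-thickness); axes as the cover's
- mug: white ceramic mug, loose, standing upright on the platform to the left of the stool: 76 mm outer diameter, 4 mm wall, 90 mm high, 0.32 kg, ear handle at its own +y reaching less than 80 mm from the axis and staying below the rim. Origin: centre of its underside; z up
- mug_rim (a point): centre of the mug's mouth, at the height of the rim (90 mm above the mug's underside)
- lantern: orange rechargeable lantern with white lamp body and wire bail, 80 mm across, about 160 mm high, standing loose at the far side of the stool top. Origin: centre of its underside
- organiser: grey battery organiser with two small drawer fronts and battery ends showing in its top, 80 x 80 x 70 mm high, standing loose at the far side of the stool top. Origin: centre of its underside
- tumbler: empty steel tumbler, 68 mm across the rim, 105 mm high, standing loose at the far side of the stool top. Origin: centre of its underside
Mind the look-alikes: they are no part of the job. Several things have the shape of the cover; the one meant has the colours described above.

How it is judged:
On the way, in this order (a step that is already met when the one before it is completed fails the run):
1. the cover lies flat on the stool with its handle's end at least 25 mm out beyond the left edge (y of cover_tip in the frame of stool above 0.175 m and z of cover in the frame of stool between 0.146 and 0.156 m and angle between cover's own z axis and vertical below 0.08 rad), for 0.2 s.
2. the cover, held in the fingers, is lifted at least 15 mm above the stool top (z of cover in the frame of stool above 0.165 m and contact force between the fingers and cover above 0.5 N), for 0.1 s.
At the end, for the whole second after the job is handed in: The cover lies flat (within 0.08 rad) and at rest on the mug's rim, the disc's centre within 20 mm of the centre of the mouth so that the mouth is fully covered; the mug stands upright on the platform within 40 mm of where it was; the cover is released (horizontal distance between cover and mug_rim below 0.02 m and z of cover in the frame of mug_rim between -0.005 and 0.006 m and angle between cover's own z axis and vertical below 0.08 rad and angle between mug's own z axis and vertical below 0.06 rad and linear speed of each of cover, mug below 0.03 m/s and height (world z) of mug below 0.01 m and distance of mug from where it was at the start of the episode below 0.04 m and contact force between the fingers and cover below 0.1 N); the robot touches nothing.
It fails at once if the cover is lifted off the stool top (over 10 mm) while its handle is still short of the left edge (z of cover in the frame of stool between 0.16 and 0.19 m and y of cover_tip in the frame of stool below 0.145 m).
It fails at once if the cover is slammed or dropped onto the mug (over 25 N) (contact force between cover and mug above 25 N).
It fails at once if the mug is shifted over 40 mm or tipped (distance of mug from where it was at the start of the episode above 0.04 m or angle between mug's own z axis and vertical above 0.4 rad).
It fails at once if the lantern, organiser or tumbler is shifted over 30 mm or tipped (distance of any of lantern, organiser, tumbler from where it was at the start of the episode above 0.03 m or angle between any of lantern, organiser, tumbler's own z axis and vertical above 0.3 rad).
It also fails if it takes over 58 s, if anything falls off the work surface, if the arm or the gripper's body presses on something with over 40 N, if the wrist force passes 120 N, or if a joint passes its speed limit or range.

## Robot

A 6-joint arm with a two-finger parallel gripper is mounted at the origin on the work surface. World frame = base frame: x ahead of the robot, y to its left, z up, the work surface at z = 0. Lengths are in m, angles in rad, forces in N, time in s.
With the tool pointing down it reaches from about 0.35 to 0.775 m from the base axis. Payload 5.5 kg.
Tool frame: the origin (TCP) lies midway between the tips of the shut fingers; the grasp point (between the pads) lies 19 mm behind it; z points along the fingers, y is the line along which they close (so a half turn about z gives the same grasp; the last joint's range is limited). The gripper opens to 85 mm and grips with 20 to 120 N. Pads are 22 mm wide; open, the fingers measure 114 mm over their backs; the gripper's body (76 mm by 85 mm) begins 54 mm behind the grasp point. The pads swing forward as they close: fully open they stand 13 mm farther back than shut.
Start: joints at [-1.261, 0.313, 0.046, 1.304, 0, 1.431], TCP at [0.25, -0.518, 0.231] pointing down, gripper open.
Joint ranges: [-2.76, 2.76], [-0.86, 1.69], [-1.03, 1.26], [-2.2, 2.34], [-1.47, 1.5], [-3.14, 3.14]. Speed limits (rad/s): [2.57, 2.57, 3.14, 3.14, 3.14, 3.14].

## Interface

Orientations are given as [roll, pitch, yaw] about the fixed x, y, z axes, in that order (R = Rz(yaw) Ry(pitch) Rx(roll)).
In Python, from workcell import manip gives the robot as it stands.
- The arm moves only by the shell command python3 -m crank 'ROWS'. ROWS is JSON, a list of rows, each an object of numbers: "x", "y", "z": the shift along the tool's x, y, z in units of 50 mm (1.0 is 50 mm); "ax", "ay", "az": the turn, a rotation vector about the tool's x, y, z in units of 10 degrees (1.0 is 10 degrees); "gripper": the gripper command: -1 is shut, 1 is fully open, values between are in proportion. In form: [{"x": .., "y": .., "z": .., "ax": .., "ay": .., "az": .., "gripper": ..}, ...]. A call has 1 to 8 rows; each row shifts and turns the commanded pose from where the row before left it, along the tool's axes as they then stand; what a row does not reach is not made up. A row lasts 1/8 s, in which the tool goes at most 62.5 mm and 10.7 degrees, less where a joint would pass 70% of its speed; a pose out of reach is approached as far as the arm can. A call is refused whole if a number of a shift passes 1 or a number of a turn 1, either way. A call with a gripper value outside its range is refused whole. The fingers move at their own pace and stop on an object; the grip force is fixed at half the most. Time passes only in rows, so rows that do not move let the fingers close. It gives the time, the measured TCP pose, the force, the opening and the grip force at its end, in the units of the state.
- manip.state(): the state, without advancing time (a new reading comes with each control period).
- manip.grab_frame(name): name is "scene" or "top"; returns the picture (384x512x3 uint8, red, green, blue); there is no depth.
- manip.get_calibration(name): a dict with "intrinsics" (3x3 intrinsics, pixels), "k1" (the pictures are not rectified: a ray, as slopes to the right and down, at radius r is drawn at 1 + k1 r^2 times it, then the intrinsics apply), "rvec" (rotation vector, rad) and "tvec" (3), from world to camera coordinates, as OpenCV has them. Camera axes: x right, y down, z forward; pixel columns grow to the right and rows downward; lengths in m; the calibration is good to about 2 mm. A picture is of the moment at which its call begins. get_calibration takes no time and is no camera call.
- manip.sign_off(): hands the job in; it is judged then, once.
Trained networks look in the newest picture that a camera, given by its name, has taken for a name from the list of things; names that differ only in an ending like _2 or _b are one class to them, and where a whole thing is asked for, a point or a joint stands for the part that bears it (a point fixed in the world has none). Each returns a list of dicts, best first, with "p" (0 to 1); they miss things now and then, are a little off and sometimes report something else, mostly with a low value. They report only what shows in the picture. A call takes as long as a camera call. They do not tell look-alikes from the thing itself.
- manip.recognise(camera, name): "extent" ([left, top, width, height] in pixels, round what is visible of it).
The state is a dict: "time_s": time; "joints": joint angles; "qd": joint speeds; "effort": joint torques, N m; "eef_pos": TCP position; "orientation": TCP orientation; "contact_force": force on the tool from outside, world axes, zero at the start; "ft_torque": the same for the moment, N m; "gripper_width": finger opening in m; "finger_force": force on a finger pad.
Only numpy, scipy, OpenCV 4.12 (cv2) and the standard library are available. Lean on these libraries where they do the work, as an engineer would, in place of code of your own. Each camera call takes 0.05 s, during which the arm holds its last target. There are 200 camera calls.

## Working session

There is one attempt and no reset: what is moved stays moved. The work goes in short steps, Python scripts to look and compute and a shell command to move; the robot and the scene stay as the last step left them, time stands still between calls to the robot, and variables do not carry over. Pictures are saved under pics/ and viewed, at most 10 in all, crops included, and the job is handed in when it is done.

```bash
mkdir -p pics
python3 - <<'E'
from workcell import manip
import cv2,numpy as np
for n in("scene","top"):
    im=manip.grab_frame(n); cv2.imwrite(f"pics/{n}0.png",im[:,:,::-1])
    c=manip.get_calibration(n); print(n,{k:np.round(v,4).tolist() for k,v in c.items()})
    for o in("cover","mug","stool","lantern","organiser","tumbler"):
        print(o,[(np.round(d["extent"]).tolist(),round(d["p"],2)) for d in manip.recognise(n,o)])
print(manip.state())
a=cv2.imread("pics/scene0.png");b=cv2.imread("pics/top0.png")
E
```

```text
scene {'intrinsics': [[415.8, 0.0, 252.7425], [0.0, 415.8, 185.3511], [0.0, 0.0, 1.0]], 'k1': -0.0264, 'rvec': [1.4241, 2.092, -0.9], 'tvec': [0.2985, -0.2253, 1.7366]}
cover [([209.0, 163.0, 47.0, 24.0], 0.84), ([130.0, 184.0, 33.0, 21.0], 0.77), ([288.0, 234.0, 45.0, 43.0], 0.65), ([227.0, 144.0, 8.0, 12.0], 0.59)]
mug [([351.0, 204.0, 29.0, 34.0], 0.82)]
stool [([158.0, 150.0, 126.0, 110.0], 0.91)]
lantern [([235.0, 177.0, 29.0, 53.0], 0.79), ([157.0, 148.0, 129.0, 113.0], 0.69)]
organiser [([165.0, 180.0, 36.0, 38.0], 0.95)]
tumbler [([198.0, 173.0, 30.0, 46.0], 0.82), ([167.0, 180.0, 34.0, 40.0], 0.27)]
top {'intrinsics': [[463.0524, 0.0, 255.4544], [0.0, 463.0524, 191.9661], [0.0, 0.0, 1.0]], 'k1': -0.1934, 'rvec': [2.1819, -2.1707, 0.0917], 'tvec': [-0.0893, 0.5592, 1.1565]}
cover [([257.0, 169.0, 75.0, 51.0], 0.91), ([374.0, 159.0, 59.0, 37.0], 0.9), ([317.0, 257.0, 41.0, 64.0], 0.68), ([145.0, 141.0, 62.0, 47.0], 0.58)]
mug [([100.0, 209.0, 43.0, 34.0], 0.8)]
stool [([222.0, 98.0, 145.0, 148.0], 0.89)]
lantern [([228.0, 100.0, 35.0, 48.0], 0.89)]
organiser [([308.0, 92.0, 50.0, 47.0], 0.56)]
tumbler [([275.0, 99.0, 31.0, 41.0], 0.92)]
{'time_s': 0.7, 'joints': array([-1.26059376e+00,  3.13164745e-01,  4.61620203e-02,  1.30357475e+00,
        2.26594765e-05,  1.43121435e+00]), 'qd': array([-0.00139368,  0.00048725,  0.0013217 , -0.00059656, -0.00209879,
        0.00014826]), 'effort': array([-5.92196848e-04, -4.80287504e+01,  2.98749840e+01, -3.23724244e-04,
       -1.74107777e-04, -7.94599032e-06]), 'eef_pos': array([ 0.25002611, -0.51788763,  0.23136867]), 'orientation': array([3.14137277e+00, 8.01018296e-06, 4.49784537e-01]), 'contact_force': array([ 0.29421671, -0.12192353,  0.10456685]), 'ft_torque': array([-0.0058163 , -0.04807119, -0.04688669]), 'finger_force': 0.0, 'gripper_width': 0.08531432887169543}
```

View pics/scene0.png

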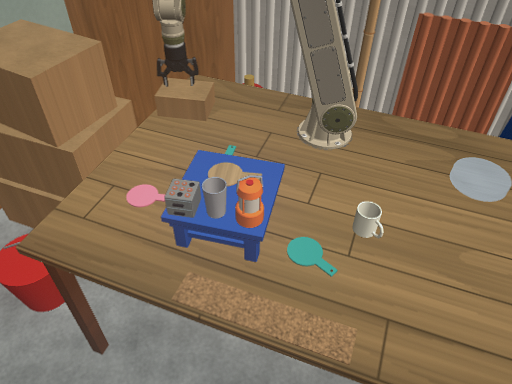

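View pics/top0.png

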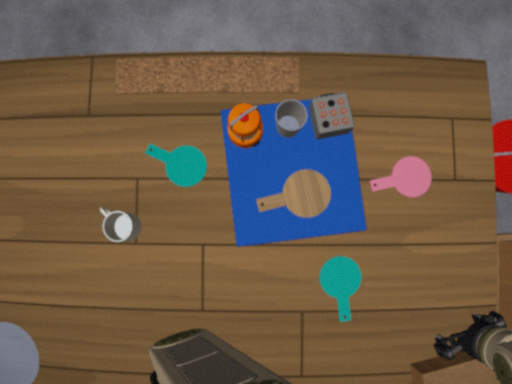

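The top view shows the wooden cover on the blue stool, with its disc at about (307,193) and handle end at about (258,206). The mug is at (118,227), lantern at (243,125), tumbler at (291,118) and organiser at (332,115). In the scene view the cover is at (226,174) and partly hidden, and the mug rim is near (367,210).

```bash
cat > h.py <<'E'
from workcell import manip
import cv2,numpy as np
def ray(n,uv):
    c=manip.get_calibration(n);K=np.array(c["intrinsics"],float)
    u=cv2.undistortPoints(np.array(uv,float).reshape(-1,1,2),K,np.array([c["k1"],0,0,0,0.]))[:,0]
    R=cv2.Rodrigues(np.array(c["rvec"],float))[0];t=np.array(c["tvec"],float)
    return -R.T@t, np.c_[u,np.ones(len(u))]@R
def onz(n,uv,z):
    o,d=ray(n,uv);return o+d*((z-o[2])/d[:,2])[:,None]
def tri(u1,u2):
    o1,d1=ray("top",u1);o2,d2=ray("scene",u2);out=[]
    for a,b in zip(d1,d2):
        s=np.linalg.lstsq(np.c_[a,-b],o2-o1,rcond=None)[0]
        p,q=o1+s[0]*a,o2+s[1]*b;out.append([*(p+q)/2,np.linalg.norm(p-q)])
    return np.array(out)
def proj(n,p):
    c=manip.get_calibration(n)
    return cv2.projectPoints(np.array(p,float).reshape(-1,1,3),np.array(c["rvec"],float),np.array(c["tvec"],float),np.array(c["intrinsics"],float),np.array([c["k1"],0,0,0,0.]))[0][:,0]
E
python3 - <<'E'
import cv2,numpy as np
a=cv2.imread("pics/scene0.png")[140:270,150:390];b=cv2.imread("pics/top0.png")[85:255,90:375]
a=cv2.resize(a,None,fx=3.3,fy=3.3,interpolation=cv2.INTER_CUBIC);b=cv2.resize(b,None,fx=2.8,fy=2.8,interpolation=cv2.INTER_CUBIC)
cv2.imwrite("pics/a1.png",a);cv2.imwrite("pics/b1.png",b)
t=cv2.imread("pics/top0.png");h=cv2.cvtColor(t,cv2.COLOR_BGR2HSV)
blue=cv2.inRange(h,(108,150,60),(125,255,255))
cs=max(cv2.findContours(blue,0,1)[0],key=cv2.contourArea)
hull=cv2.convexHull(cs);print("quad",cv2.approxPolyDP(hull,6,True)[:,0].tolist())
m=np.zeros_like(blue);cv2.drawContours(m,[hull],-1,255,-1)
w=cv2.inRange(h,(5,40,60),(28,200,255))&m
w[:160]=0
c=max(cv2.findContours(w,0,1)[0],key=cv2.contourArea);print(cv2.contourArea(c),cv2.boundingRect(c),cv2.minEnclosingCircle(c))
ww=np.zeros_like(w);cv2.drawContours(ww,[c],-1,255,-1);d=cv2.distanceTransform(ww,2,5);print(cv2.minMaxLoc(d))
ys,xs=np.nonzero(ww);hd=(xs<278);print("handle far end",xs[xs<260].mean(),ys[xs<260].mean(), [(x,ys[xs==x].min(),ys[xs==x].max()) for x in (257,258,260,265,270,275,280)])
E
```

```text
quad [[310, 100], [351, 131], [365, 228], [237, 245], [221, 111]]
1963.5 (257, 170, 73, 47) ((293.4172058105469, 197.14569091796875), 36.739437103271484)
(0.0, 22.968996047973633, (0, 0), (306, 193))
handle far end 258.39130434782606 203.34782608695653 [(257, np.int64(200), np.int64(202)), (258, np.int64(199), np.int64(206)), (260, np.int64(199), np.int64(210)), (265, np.int64(198), np.int64(209)), (270, np.int64(196), np.int64(208)), (275, np.int64(195), np.int64(207)), (280, np.int64(194), np.int64(205))]
```

View pics/a1.png

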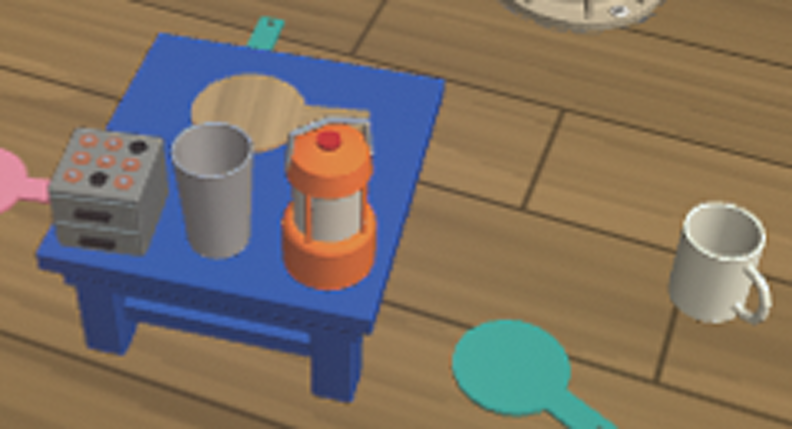

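View pics/b1.png

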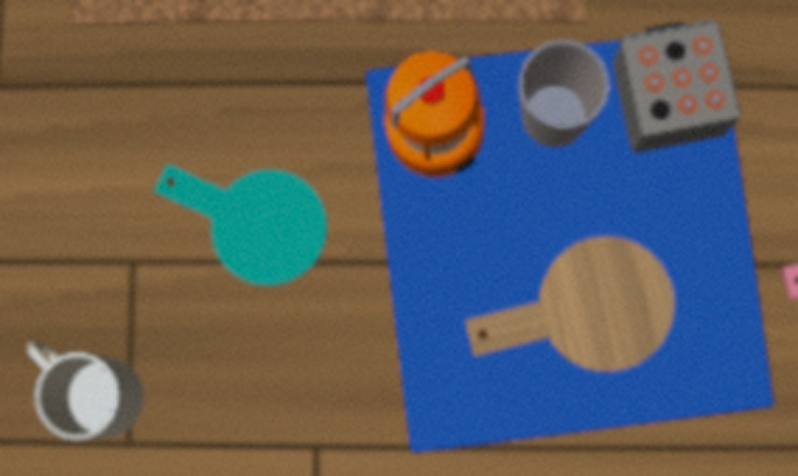

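Top crop: the stool's left edge runs from (367,71) to (413,451), the disc centre is at (607,303), the handle end at (472,337) and the mug mouth at (78,396). Scene crop: the near-left stool corner is at (444,82), near-right at (160,34), the disc at (249,113) and the mug mouth at (722,231).

Run:
```python
from h import *
np.set_printoptions(precision=4,suppress=True)
B=lambda p:(np.array(p,float)+.5)/2.8-.5+[90,85]
A=lambda p:(np.array(p,float)+.5)/3.3-.5+[150,140]
names=["cornerNL","cornerNR","disc","mugrim","corner FL"]
tb=B([(413,451),(772,405),(607,303),(78,396),(367,71)]);sa=A([(444,82),(160,34),(249,113),(722,231),(373,325)])
for n,r in zip(names,tri(tb,sa)):print(n,r)
print("z.15 corners",onz("top",tb[[0,1,4]],.15))
dc=onz("top",tb[2:3],.155)[0];te=onz("top",B([(472,337)]),.155)[0];print("disc",dc,"tip",te,np.linalg.norm(dc-te),"yaw of handle",np.arctan2(*(te-dc)[[1,0]]))
print("mug",onz("top",tb[3:4],.09))
c=onz("top",tb[[0,1,4]],.15);ey=c[0]-c[1];print("stool +y dir",np.arctan2(ey[1],ey[0]),np.linalg.norm(ey)); e=c[2]-c[0];print("edge dir",np.arctan2(e[1],e[0]),np.linalg.norm(e))
print("lantern base",onz("top",B([(433,118)]),.15), onz("top",B([(432,95)]),.29))
```

```text
cornerNL [ 0.426  -0.0449  0.141   0.0017]
cornerNR [ 0.4641 -0.3397  0.1432  0.0013]
disc [ 0.5471 -0.2024  0.1481  0.002 ]
mugrim [0.4689 0.2507 0.0835 0.001 ]
corner FL [ 0.7423 -0.003   0.1399  0.0024]
z.15 corners [[ 0.4265 -0.0461  0.15  ]
 [ 0.4643 -0.3387  0.15  ]
 [ 0.7399 -0.0049  0.15  ]]
disc [ 0.5468 -0.2026  0.155 ] tip [ 0.5187 -0.0932  0.155 ] 0.11288689661149419 yaw of handle 1.8223264093109999
mug [[0.4687 0.2493 0.09  ]]
stool +y dir 1.6990027832802073 0.2950841545762202
edge dir 0.13059976135866652 0.31607678528451905
lantern base [[ 0.7    -0.0602  0.15  ]] [[ 0.6846 -0.0632  0.29  ]]
```

Triangulated heights agree with the stated ones to within about 1 cm. The cover tip is about 59 mm short of the left edge. I'll turn the tool to line up with the handle and shut the fingers.

```bash
python3 -m crank '[{"az":-1,"gripper":-1},{"az":-1,"gripper":-1},{"az":-1,"gripper":-1},{"az":-1,"gripper":-1},{"az":-1,"gripper":-1},{"az":-1,"gripper":-1},{"az":-1,"gripper":-1},{"az":-0.86,"gripper":-1}]'
cat >> h.py <<'E'
from scipy.spatial.transform import Rotation as Ro
def delta(target):
    s=manip.state();R=Ro.from_euler("xyz",s["orientation"])
    return np.round(R.inv().apply(np.array(target)-s["eef_pos"])/.05,3)
E
python3 -c "
from h import *;print(delta([.544,-.193,.19]),manip.state()['orientation'])"
```

```text
[ 8.12  -3.295  0.827] [3.14137277e+00 8.01018296e-06 4.49784537e-01]$[0]: bad value
```

```bash
python3 -m crank '[{"x":0,"y":0,"z":0,"ax":0,"ay":0,"az":-1,"gripper":-1},{"x":0,"y":0,"z":0,"ax":0,"ay":0,"az":-1,"gripper":-1},{"x":0,"y":0,"z":0,"ax":0,"ay":0,"az":-1,"gripper":-1},{"x":0,"y":0,"z":0,"ax":0,"ay":0,"az":-1,"gripper":-1},{"x":0,"y":0,"z":0,"ax":0,"ay":0,"az":-1,"gripper":-1},{"x":0,"y":0,"z":0,"ax":0,"ay":0,"az":-1,"gripper":-1},{"x":0,"y":0,"z":0,"ax":0,"ay":0,"az":-1,"gripper":-1},{"x":0,"y":0,"z":0,"ax":0,"ay":0,"az":-0.86,"gripper":-1}]'
python3 -c "
from h import *;print(delta([.544,-.193,.19]),manip.state()['orientation'])"
```

```text
time_s: 1.7
eef_pos: [0.25, -0.5179, 0.2314]
orientation: [3.142, 0.0, 1.827]
contact_force: [0.4, -0.0, 0.4]
gripper_width: 0.0001
finger_force: 0.0
[4.797 7.333 0.827] [3.14155155e+00 1.95395223e-04 1.82673753e+00]
```

```bash
python3 -m crank '[{"x":0.6,"y":0.9,"z":0,"ax":0,"ay":0,"az":0,"gripper":-1},{"x":0.6,"y":0.9,"z":0,"ax":0,"ay":0,"az":0,"gripper":-1},{"x":0.6,"y":0.9,"z":0,"ax":0,"ay":0,"az":0,"gripper":-1},{"x":0.6,"y":0.9,"z":0,"ax":0,"ay":0,"az":0,"gripper":-1},{"x":0.6,"y":0.9,"z":0,"ax":0,"ay":0,"az":0,"gripper":-1},{"x":0.6,"y":0.9,"z":0,"ax":0,"ay":0,"az":0,"gripper":-1},{"x":0.6,"y":0.95,"z":0.4,"ax":0,"ay":0,"az":0,"gripper":-1},{"x":0.6,"y":0.95,"z":0.4,"ax":0,"ay":0,"az":0,"gripper":-1}]'
python3 -c "
from h import *;print(delta([.544,-.193,.158]),manip.state()['orientation'])"
```

```text
time_s: 2.7
eef_pos: [0.5455, -0.1935, 0.1914]
orientation: [3.14, 0.001, 1.822]
contact_force: [0.4, -1.5, 0.2]
gripper_width: 0.0002
finger_force: 0.0
[ 0.018 -0.027  0.668] [3.14036986e+00 1.35017345e-03 1.82153820e+00]
```

```bash
python3 -m crank '[{"x":0,"y":0,"z":0.3,"ax":0,"ay":0,"az":0,"gripper":-1},{"x":0,"y":0,"z":0.3,"ax":0,"ay":0,"az":0,"gripper":-1},{"x":0,"y":0,"z":0.05,"ax":0,"ay":0,"az":0,"gripper":-1},{"x":0,"y":0,"z":0,"ax":0,"ay":0,"az":0,"gripper":-1}]'
```

```text
time_s: 3.2
eef_pos: [0.5434, -0.196, 0.1591]
orientation: [3.141, 0.0, 1.819]
contact_force: [-1.0, -0.4, 0.6]
gripper_width: -0.0001
finger_force: 0.0
```

```bash
for i in 1 2 3 4; do echo; done; python3 -m crank '[{"x":0,"y":0,"z":0.06,"ax":0,"ay":0,"az":0,"gripper":-1},{"x":0,"y":0,"z":0,"ax":0,"ay":0,"az":0,"gripper":-1}]'; python3 -m crank '[{"x":0,"y":0,"z":0.03,"ax":0,"ay":0,"az":0,"gripper":-1},{"x":0,"y":0,"z":0,"ax":0,"ay":0,"az":0,"gripper":-1}]'
```

```text
time_s: 3.45
eef_pos: [0.5439, -0.1953, 0.1561]
orientation: [3.141, 0.001, 1.821]
contact_force: [0.2, 0.6, -0.7]
gripper_width: 0.0001
finger_force: 0.0
time_s: 3.7
eef_pos: [0.5442, -0.1951, 0.1551]
orientation: [3.141, 0.001, 1.821]
contact_force: [-0.9, 0.0, 4.6]
gripper_width: -0.0001
finger_force: 2.2
```

Contact at 4.6 N, so I'll press a little more.

```bash
python3 -m crank '[{"x":0,"y":0,"z":0.012,"ax":0,"ay":0,"az":0,"gripper":-1},{"x":0,"y":0,"z":0,"ax":0,"ay":0,"az":0,"gripper":-1}]'; python3 -c "
from h import *
s=manip.state();R=Ro.from_euler('xyz',s['orientation']);print(R.inv().apply(np.array([-.129,.9917,0])*.100/.05), delta([0.5434,-.196,.155]))"
```

```text
time_s: 3.95
eef_pos: [0.5442, -0.1951, 0.1551]
orientation: [3.141, 0.002, 1.822]
contact_force: [-3.8, 0.6, 7.8]
gripper_width: 0.0001
finger_force: 4.1
[ 1.98537538  0.24231145 -0.00305098] [-0.013 -0.02   0.002]
```

```bash
python3 -m crank '[{"x":0.1,"y":0.012,"z":0,"ax":0,"ay":0,"az":0,"gripper":-1},{"x":0.1,"y":0.012,"z":0,"ax":0,"ay":0,"az":0,"gripper":-1},{"x":0.1,"y":0.012,"z":0,"ax":0,"ay":0,"az":0,"gripper":-1},{"x":0.1,"y":0.012,"z":0,"ax":0,"ay":0,"az":0,"gripper":-1},{"x":0,"y":0,"z":0,"ax":0,"ay":0,"az":0,"gripper":-1}]'
```

```text
time_s: 4.58
eef_pos: [0.5426, -0.1754, 0.1551]
orientation: [3.139, 0.003, 1.822]
contact_force: [0.4, -1.3, 6.7]
gripper_width: 0.0001
finger_force: 3.0
```

```bash
python3 -m crank '[{"x":0.13,"y":0.016,"z":0.005,"ax":0,"ay":0,"az":0,"gripper":-1},{"x":0.13,"y":0.016,"z":0,"ax":0,"ay":0,"az":0,"gripper":-1},{"x":0.13,"y":0.016,"z":0,"ax":0,"ay":0,"az":0,"gripper":-1},{"x":0.13,"y":0.016,"z":0,"ax":0,"ay":0,"az":0,"gripper":-1},{"x":0.13,"y":0.016,"z":0,"ax":0,"ay":0,"az":0,"gripper":-1},{"x":0.13,"y":0.016,"z":0,"ax":0,"ay":0,"az":0,"gripper":-1},{"x":0,"y":0,"z":0,"ax":0,"ay":0,"az":0,"gripper":-1}]'
python3 - <<'E'
from h import *
im=manip.grab_frame("top");cv2.imwrite("pics/top1.png",im[:,:,::-1])
cv2.imwrite("pics/b2.png",cv2.resize(im[85:255,90:375,::-1],None,fx=2.8,fy=2.8,interpolation=cv2.INTER_CUBIC))
E
```

```text
time_s: 5.45
eef_pos: [0.5378, -0.1364, 0.1551]
orientation: [3.139, 0.003, 1.822]
contact_force: [0.6, 0.2, 7.4]
gripper_width: 0.0001
finger_force: 3.6
```

View pics/b2.png

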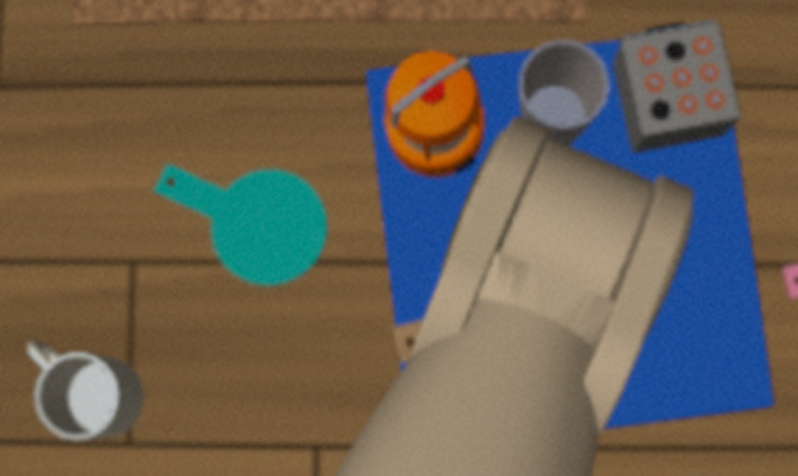

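The cover is following the fingers: its handle end, at about (397,340), has just reached the left edge as expected. I'll drag it about 42 mm more.

```bash
python3 -m crank '[{"x":0.12,"y":0.015,"z":0,"ax":0,"ay":0,"az":0,"gripper":-1},{"x":0.12,"y":0.015,"z":0,"ax":0,"ay":0,"az":0,"gripper":-1},{"x":0.12,"y":0.015,"z":0,"ax":0,"ay":0,"az":0,"gripper":-1},{"x":0.12,"y":0.015,"z":0,"ax":0,"ay":0,"az":0,"gripper":-1},{"x":0.12,"y":0.015,"z":0,"ax":0,"ay":0,"az":0,"gripper":-1},{"x":0.12,"y":0.015,"z":0,"ax":0,"ay":0,"az":0,"gripper":-1},{"x":0.12,"y":0.015,"z":0,"ax":0,"ay":0,"az":0,"gripper":-1},{"x":0,"y":0,"z":0,"ax":0,"ay":0,"az":0,"gripper":-1}]'
python3 -m crank '[{"x":0,"y":0,"z":0,"ax":0,"ay":0,"az":0,"gripper":-1},{"x":0,"y":0,"z":-0.2,"ax":0,"ay":0,"az":0,"gripper":-1},{"x":0,"y":0,"z":-0.8,"ax":0,"ay":0,"az":0,"gripper":-1},{"x":-0.5,"y":-0.9,"z":-0.3,"ax":0,"ay":0,"az":0,"gripper":-0.2},{"x":-0.5,"y":-0.9,"z":0,"ax":0,"ay":0,"az":0,"gripper":-0.2},{"x":-0.5,"y":-0.9,"z":0,"ax":0,"ay":0,"az":0,"gripper":0},{"x":-0.5,"y":-0.9,"z":0,"ax":0,"ay":0,"az":0,"gripper":0},{"x":-0.5,"y":-0.9,"z":0,"ax":0,"ay":0,"az":0,"gripper":0}]'
python3 - <<'E'
from h import *
im=manip.grab_frame("top");cv2.imwrite("pics/top2.png",im[:,:,::-1])
cv2.imwrite("pics/b3.png",cv2.resize(im[85:255,90:375,::-1],None,fx=2.8,fy=2.8,interpolation=cv2.INTER_CUBIC))
E
```

```text
time_s: 6.5
eef_pos: [0.5325, -0.0944, 0.1551]
orientation: [3.138, 0.003, 1.822]
contact_force: [0.0, -1.3, 5.6]
gripper_width: -0.0
finger_force: 3.6
time_s: 7.5
eef_pos: [0.3428, -0.2715, 0.2188]
orientation: [3.141, 0.0, 1.822]
contact_force: [0.7, -1.3, -0.0]
gripper_width: 0.0428
finger_force: 0.0
```

View pics/b3.png

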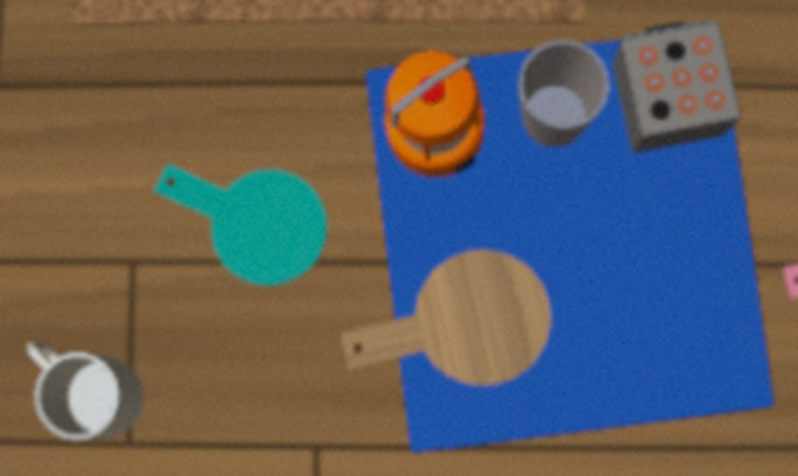

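The handle overhangs by about 40 mm: its end is at (346,352) and the disc at (484,317).

Run:
```python
from h import *
B=lambda p:(np.array(p,float)+.5)/2.8-.5+[90,85]
c,t=onz("top",B([(484,317),(346.5,352)]),.155);d=(t-c)/np.linalg.norm(t-c)
print(c,t,np.linalg.norm(t-c),np.arctan2(d[1],d[0]))
e=np.array([-.129,.9917]);print("overhang",(t[:2]-[.4265,-.0461])@e)
g=c+.5*((c+.098*d)-c)+.049*d; g=(c+.098*d+t-.017*d)/2
print(g,delta([g[0],g[1],.22]),manip.state()["orientation"])
```

```text
[ 0.53497531 -0.1028593   0.155     ] [0.50602979 0.00810262 0.155     ] 0.11467514906299361 1.825969705787187
overhang 0.04349339074377298
[ 0.51027982 -0.00818975  0.155     ] [ 4.338  4.618 -0.049] [-3.13823378e+00  1.63175447e-03  1.81740329e+00]
```

```bash
python3 -m crank '[{"x":0.72,"y":0.77,"z":0,"ax":0,"ay":0,"az":0,"gripper":0.2},{"x":0.72,"y":0.77,"z":0,"ax":0,"ay":0,"az":0,"gripper":0.2},{"x":0.72,"y":0.77,"z":0,"ax":0,"ay":0,"az":0,"gripper":0.2},{"x":0.72,"y":0.77,"z":0,"ax":0,"ay":0,"az":0,"gripper":0.2},{"x":0.73,"y":0.77,"z":0,"ax":0,"ay":0,"az":0,"gripper":0.2},{"x":0.73,"y":0.77,"z":0,"ax":0,"ay":0,"az":0,"gripper":0.2},{"x":0,"y":0,"z":0,"ax":0,"ay":0,"az":0,"gripper":0.2},{"x":0,"y":0,"z":0,"ax":0,"ay":0,"az":0,"gripper":0.2}]'
python3 -c "
from h import *;print(delta([.5103,-.0082,.130]))"
```

```text
time_s: 8.55
eef_pos: [0.5136, -0.0029, 0.2183]
orientation: [-3.141, -0.0, 1.823]
contact_force: [0.3, -0.3, 0.3]
gripper_width: 0.0511
finger_force: 0.0
[-0.086 -0.088  1.765]
```

```bash
python3 -m crank '[{"x":-0.09,"y":-0.09,"z":0.3,"ax":0,"ay":0,"az":0,"gripper":0.2},{"x":0,"y":0,"z":0.4,"ax":0,"ay":0,"az":0,"gripper":0.2},{"x":0,"y":0,"z":0.4,"ax":0,"ay":0,"az":0,"gripper":0.2},{"x":0,"y":0,"z":0.4,"ax":0,"ay":0,"az":0,"gripper":0.2},{"x":0,"y":0,"z":0.26,"ax":0,"ay":0,"az":0,"gripper":0.2},{"x":0,"y":0,"z":0,"ax":0,"ay":0,"az":0,"gripper":0.2}]'
python3 - <<'E'
from h import *
s=manip.grab_frame("scene")[130:230,180:330,::-1];t=manip.grab_frame("top")[150:250,150:300,::-1]
cv2.imwrite("pics/c1.png",cv2.resize(np.hstack([s,t]),None,fx=2.6,fy=2.6,interpolation=cv2.INTER_CUBIC))
E
```

```text
time_s: 9.3
eef_pos: [0.5094, -0.0094, 0.1292]
orientation: [-3.139, -0.001, 1.82]
contact_force: [-0.5, -0.0, 0.6]
gripper_width: 0.051
finger_force: 0.0
```

View pics/c1.png

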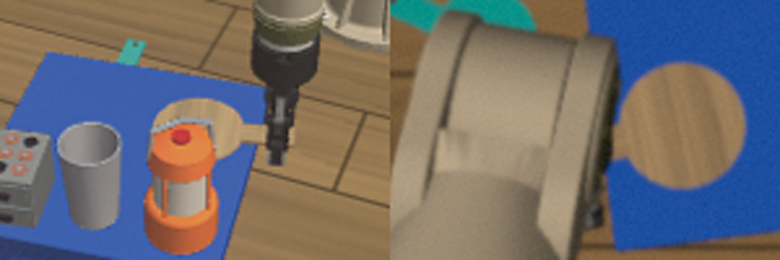

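The fingers straddle the handle near (280,140), so I'll close and lift.

```bash
python3 -m crank '[{"x":0,"y":0,"z":0,"ax":0,"ay":0,"az":0,"gripper":-1},{"x":0,"y":0,"z":0,"ax":0,"ay":0,"az":0,"gripper":-1},{"x":0,"y":0,"z":0,"ax":0,"ay":0,"az":0,"gripper":-1},{"x":0,"y":0,"z":0,"ax":0,"ay":0,"az":0,"gripper":-1},{"x":0,"y":0,"z":0,"ax":0,"ay":0,"az":0,"gripper":-1},{"x":0,"y":0,"z":0,"ax":0,"ay":0,"az":0,"gripper":-1}]'
python3 -m crank '[{"x":0,"y":0,"z":-0.1,"ax":0,"ay":0,"az":0,"gripper":-1},{"x":0,"y":0,"z":-0.2,"ax":0,"ay":0,"az":0,"gripper":-1},{"x":0,"y":0,"z":-0.3,"ax":0,"ay":0,"az":0,"gripper":-1},{"x":0,"y":0,"z":-0.3,"ax":0,"ay":0,"az":0,"gripper":-1},{"x":0,"y":0,"z":-0.3,"ax":0,"ay":0,"az":0,"gripper":-1},{"x":0,"y":0,"z":0,"ax":0,"ay":0,"az":0,"gripper":-1}]'
python3 - <<'E'
from h import *
s=manip.state();g=np.array(s["eef_pos"])
# cover: disc centre = TCP + offset
R=Ro.from_euler("xyz",s["orientation"])
off=np.array([.53497,-.10286])-np.array([.5103,-.0082])
print("offset",off, delta([.4687-off[0],.2493-off[1],g[2]]))
E
```

```text
time_s: 10.15
eef_pos: [0.5113, -0.0089, 0.1311]
orientation: [3.14, 0.001, 1.822]
contact_force: [-1.4, -1.3, 5.7]
gripper_width: 0.0286
finger_force: 59.1
time_s: 10.9
eef_pos: [0.5119, -0.0089, 0.1922]
orientation: [3.139, 0.001, 1.822]
contact_force: [-1.2, 0.1, -0.9]
gripper_width: 0.0286
finger_force: 59.1
offset [ 0.02467 -0.09466] [ 7.172  0.438 -0.009]
```

```bash
python3 -m crank '[{"x":0.6,"y":0.05,"z":0,"ax":0,"ay":0,"az":0,"gripper":-1},{"x":0.9,"y":0.05,"z":0,"ax":0,"ay":0,"az":0,"gripper":-1},{"x":1,"y":0.06,"z":0,"ax":0,"ay":0,"az":0,"gripper":-1},{"x":1,"y":0.06,"z":0,"ax":0,"ay":0,"az":0,"gripper":-1},{"x":1,"y":0.06,"z":0,"ax":0,"ay":0,"az":0,"gripper":-1},{"x":1,"y":0.06,"z":0,"ax":0,"ay":0,"az":0,"gripper":-1},{"x":1,"y":0.06,"z":0,"ax":0,"ay":0,"az":0,"gripper":-1},{"x":0.6,"y":0.04,"z":0,"ax":0,"ay":0,"az":0,"gripper":-1}]'
python3 -m crank '[{"x":0,"y":0,"z":0.4,"ax":0,"ay":0,"az":0,"gripper":-1},{"x":0,"y":0,"z":0.4,"ax":0,"ay":0,"az":0,"gripper":-1},{"x":0,"y":0,"z":0.4,"ax":0,"ay":0,"az":0,"gripper":-1},{"x":0,"y":0,"z":0.4,"ax":0,"ay":0,"az":0,"gripper":-1},{"x":0,"y":0,"z":0,"ax":0,"ay":0,"az":0,"gripper":-1},{"x":0,"y":0,"z":0,"ax":0,"ay":0,"az":0,"gripper":-1}]'
python3 - <<'E'
from h import *
print(delta([.4687-.0247,.2493+.0947,.08]))
s=manip.grab_frame("scene")[150:260,290:440,::-1];t=manip.grab_frame("top")[160:270,50:200,::-1]
cv2.imwrite("pics/d1.png",cv2.resize(np.hstack([s,t]),None,fx=2.6,fy=2.6,interpolation=cv2.INTER_CUBIC))
E
```

```text
time_s: 11.9
eef_pos: [0.4429, 0.3427, 0.1898]
orientation: [-3.141, 0.0, 1.824]
contact_force: [0.8, 0.1, 0.1]
gripper_width: 0.0283
finger_force: 59.1
time_s: 12.65
eef_pos: [0.4442, 0.3407, 0.1108]
orientation: [3.141, 0.0, 1.822]
contact_force: [0.4, 0.3, -1.2]
gripper_width: 0.0285
finger_force: 59.2
[0.064 0.013 0.617]
```

View pics/d1.png

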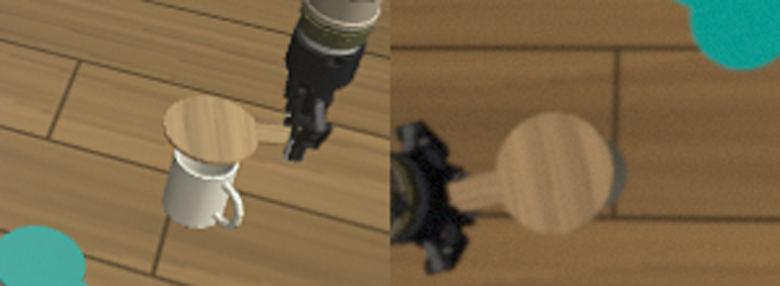

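The cover is held level above the mug, with the disc at (211,130) in the left panel and (554,173) in the right one. The mug peeks out on the right, which is only parallax.

Run:
```python
from h import *
np.set_printoptions(precision=4,suppress=True)
t=[(164.5)/2.6-.5+50,173.5/2.6-.5+160];s=[211.5/2.6-.5+290,130.5/2.6-.5+150]
print(tri([t],[s]),onz("top",[t],.136),onz("scene",[s],.136)); print(delta([.4442,.3407,.078]))
```

```text
[[0.468  0.2495 0.1263 0.0008]] [[0.4678 0.2468 0.136 ]] [[0.4787 0.2489 0.136 ]]
[-0.004 -0.01   0.667]
```

```bash
python3 -m crank '[{"x":0.03,"y":0,"z":0.15,"ax":0,"ay":0,"az":0,"gripper":-1},{"x":0,"y":0,"z":0.15,"ax":0,"ay":0,"az":0,"gripper":-1},{"x":0,"y":0,"z":0.15,"ax":0,"ay":0,"az":0,"gripper":-1},{"x":0,"y":0,"z":0.1,"ax":0,"ay":0,"az":0,"gripper":-1},{"x":0,"y":0,"z":0.06,"ax":0,"ay":0,"az":0,"gripper":-1},{"x":0,"y":0,"z":0,"ax":0,"ay":0,"az":0,"gripper":-1}]'
python3 -m crank '[{"x":0,"y":0,"z":0.04,"ax":0,"ay":0,"az":0,"gripper":-1},{"x":0,"y":0,"z":0.04,"ax":0,"ay":0,"az":0,"gripper":-1},{"x":0,"y":0,"z":0,"ax":0,"ay":0,"az":0,"gripper":-1}]'
```

```text
time_s: 13.5
eef_pos: [0.4434, 0.342, 0.0796]
orientation: [-3.141, 0.0, 1.822]
contact_force: [0.6, -0.6, -1.0]
gripper_width: 0.0283
finger_force: 59.2
time_s: 13.88
eef_pos: [0.4435, 0.342, 0.0758]
orientation: [-3.141, 0.0, 1.822]
contact_force: [0.1, 0.1, -0.2]
gripper_width: 0.0288
finger_force: 59.2
```

```bash
python3 -m crank '[{"x":0,"y":0,"z":0.03,"ax":0,"ay":0,"az":0,"gripper":-1},{"x":0,"y":0,"z":0.03,"ax":0,"ay":0,"az":0,"gripper":-1},{"x":0,"y":0,"z":0,"ax":0,"ay":0,"az":0,"gripper":-1}]'
python3 -m crank '[{"x":0,"y":0,"z":0.02,"ax":0,"ay":0,"az":0,"gripper":-1},{"x":0,"y":0,"z":0,"ax":0,"ay":0,"az":0,"gripper":-1}]'
```

```text
time_s: 14.25
eef_pos: [0.4435, 0.342, 0.0727]
orientation: [-3.141, 0.0, 1.822]
contact_force: [1.1, -0.2, -0.7]
gripper_width: 0.0285
finger_force: 59.2
time_s: 14.5
eef_pos: [0.4436, 0.3421, 0.0719]
orientation: [3.142, 0.0, 1.822]
contact_force: [-0.1, -0.2, 0.1]
gripper_width: 0.0285
finger_force: 59.2
```

```bash
python3 -m crank '[{"x":0,"y":0,"z":0.02,"ax":0,"ay":0,"az":0,"gripper":-1},{"x":0,"y":0,"z":0,"ax":0,"ay":0,"az":0,"gripper":-1}]'
python3 -m crank '[{"x":0,"y":0,"z":0.02,"ax":0,"ay":0,"az":0,"gripper":-1},{"x":0,"y":0,"z":0,"ax":0,"ay":0,"az":0,"gripper":-1}]'
```

```text
time_s: 14.75
eef_pos: [0.4437, 0.3422, 0.0711]
orientation: [3.141, 0.0, 1.822]
contact_force: [-1.0, -0.8, 1.7]
gripper_width: 0.0281
finger_force: 59.3
time_s: 15.0
eef_pos: [0.4437, 0.3422, 0.0702]
orientation: [3.141, 0.0, 1.822]
contact_force: [-0.9, -1.1, 3.5]
gripper_width: 0.0287
finger_force: 59.5
```

Contact is at the expected height and light (3.5 N). I'll release and rise.

```bash
python3 -m crank '[{"x":0,"y":0,"z":-0.01,"ax":0,"ay":0,"az":0,"gripper":-1},{"x":0,"y":0,"z":0,"ax":0,"ay":0,"az":0,"gripper":0.3},{"x":0,"y":0,"z":0,"ax":0,"ay":0,"az":0,"gripper":0.3},{"x":0,"y":0,"z":0,"ax":0,"ay":0,"az":0,"gripper":0.3},{"x":0,"y":0,"z":0,"ax":0,"ay":0,"az":0,"gripper":0.3},{"x":0,"y":0,"z":-0.2,"ax":0,"ay":0,"az":0,"gripper":0.3},{"x":0,"y":0,"z":-0.3,"ax":0,"ay":0,"az":0,"gripper":0.3},{"x":0,"y":0,"z":-0.4,"ax":0,"ay":0,"az":0,"gripper":0.3}]'
python3 -m crank '[{"x":0,"y":0,"z":-0.6,"ax":0,"ay":0,"az":0,"gripper":0.3},{"x":0,"y":0,"z":-0.8,"ax":0,"ay":0,"az":0,"gripper":0.3},{"x":0.5,"y":0,"z":-0.8,"ax":0,"ay":0,"az":0,"gripper":0.3},{"x":0.8,"y":0,"z":0,"ax":0,"ay":0,"az":0,"gripper":0.3},{"x":0.5,"y":0,"z":0,"ax":0,"ay":0,"az":0,"gripper":0.3},{"x":0,"y":0,"z":0,"ax":0,"ay":0,"az":0,"gripper":0.3},{"x":0,"y":0,"z":0,"ax":0,"ay":0,"az":0,"gripper":0.3}]'
python3 - <<'E'
from h import *
s=manip.grab_frame("scene")[150:260,290:440,::-1];t=manip.grab_frame("top")[160:270,50:200,::-1]
cv2.imwrite("pics/e1.png",cv2.resize(np.hstack([s,t]),None,fx=2.6,fy=2.6,interpolation=cv2.INTER_CUBIC))
E
```

```text
time_s: 16.0
eef_pos: [0.4436, 0.3421, 0.1167]
orientation: [3.141, 0.0, 1.822]
contact_force: [0.1, 0.2, -0.8]
gripper_width: 0.0554
finger_force: 0.0
time_s: 16.88
eef_pos: [0.4213, 0.4289, 0.226]
orientation: [3.141, 0.0, 1.822]
contact_force: [-0.4, -0.4, 0.3]
gripper_width: 0.055
finger_force: 0.0
```

View pics/e1.png

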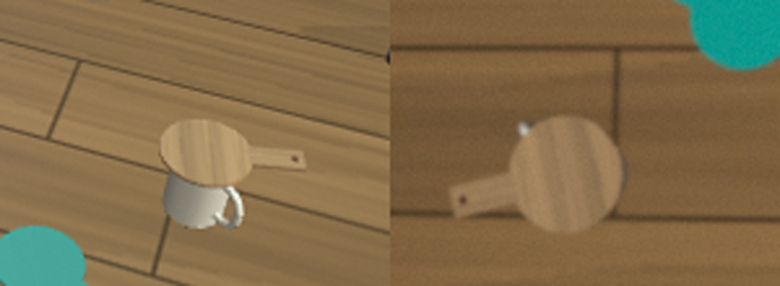

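The cover rests flat on the mug. Its disc centre, at about (567,174), maps to top pixel (118,227), which matches the mug mouth.

```bash
python3 -c "
from workcell import manip;print(manip.sign_off())"
```

```text
the job is handed in; nothing more can be done
None
```

I slid the cover out about 43 mm past the stool's left edge, lifted it by the handle and laid it flat and centred on the mug; it is released and the job is handed in at about 17 s, with no verdict shown.

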